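Slide the dish specimen under the stereo microscope

ROBOT

A 6-joint arm with a two-finger parallel gripper is mounted at the origin on the work surface. World frame = base frame: x ahead of the robot, y to its left, z up, the work surface at z = 0. Lengths are in m, angles in rad, forces in N, time in s.
With the tool pointing down it reaches from about 0.275 to 0.85 m from the base axis. Payload 19 kg.
Tool frame: the origin (TCP) lies at the very end of the fingers, on their centre line; the grasp point (between the pads) lies 19 mm behind it; z points along the fingers, x is the direction in which the jaws open and shut, and the axes are right-handed (so a half turn about z gives the same grasp; the last joint's range is limited). The gripper opens to 85 mm and grips with 20 to 120 N. Pads are 22 mm wide; open, the fingers measure 114 mm over their backs; the gripper's body (76 mm by 85 mm) begins 54 mm behind the grasp point. The pads swing forward as they close: fully open they stand 13 mm farther back than shut.
Start: joints at [1.118, 0.15, 1.437, -0, 1.554, -0.134], TCP at [0.18, 0.546, 0.231] pointing down, gripper open.
Joint ranges: [-2.8, 2.8], [-0.68, 2.1], [0.12, 2.68], [-1.39, 4.53], [0.16, 2.79], [-2.81, 2.81]. Speed limits (rad/s): [1.89, 1.89, 2.22, 3.01, 3.01, 3.01].

INTERFACE

Orientations are given as a rotation vector (axis times angle).
In Python, from cell import env gives the robot as it stands.
- The arm moves only by the tool step_arm, never from a script. Its argument "rows" is a list that holds one entry, the list of rows, each a list of 7 numbers: the turn, a rotation vector about the tool's x, y, z in degrees, then the shift along the tool's x, y, z in m, then the closure, from 0 (fully open) to 1 (shut). A call has 1 to 12 rows; each row is the pose to reach, as a shift and turn from the pose commanded when the call began, along the tool's axes at that moment; what a row does not reach only later rows make up. A row lasts 1/10 s, in which the tool goes at most 50 mm and 8.59 degrees, less where a joint would pass 70% of its speed; a pose out of reach is approached as far as the arm can. A call with a gripper value outside its range is refused whole. The fingers move at their own pace and stop on an object; "grip_force" is the grip in N (left out, the last holds). Time passes only in rows, so rows that repeat a pose let the fingers close. It gives the time, the measured TCP pose, the force and the opening at its end, in the units of the state.
- env.observe(): the state, without advancing time (a new reading comes with each control period).
- env.camera(name): name is "scene" or "side" or "wrist"; returns a dict with "color" (420x560x3 uint8, red, green, blue), "camera_matrix" (3x3 intrinsics, pixels), "cam_to_world" (4x4, takes a point from camera to world coordinates). Camera axes: x right, y up, looking along -z (the intrinsics and any distortion apply to the point x, -y, -z); pixel columns grow to the right and rows downward; lengths in m; the calibration is good to about 2 mm. A picture is of the moment at which its call begins. There is no depth.
- env.sign_off(): hands the job in, once; it reports no verdict.
The state is a dict: "time": time; "qpos": joint angles; "joint_vel": joint speeds; "joint_efforts": joint torques, N m; "tool_pos": TCP position; "eef_rot": TCP orientation; "contact_force": force on the tool from outside, world axes, zero at the start; "moment": the same for the moment, N m; "width": finger opening in m.
Only numpy, scipy, OpenCV 4.12 (cv2) and the standard library are available. Lean on these libraries where they do the work, as an engineer would, in place of code of your own. Each camera call takes 0.05 s, during which the arm holds its last target.

TASK

Bring the specimen in the round dish under the microscope: take its carrier (the one with the rounded end, not the one with the rectangular glass slide) by the upright grip and set it down flat between the guide rails on the microscope's base, with the dish still in front of the lens. Then slide it along the base under the lens until its rounded end is home at the end stop, and let go. Leave the other carrier where it lies.

Things in the scene. Friction and masses are not known exactly. Their poses are not given: they have to be found in the camera images.
- carrier_grip (a point): Centre of the upright steel grip (36 mm along x, 16 mm thick along y, 5 to 65 mm above the underside; this point at 35) of the carrier to move: black tray 64 mm wide, 5 thick, from 25 mm behind the grip to a half-round end 172 mm ahead, with a clear round dish (54 mm wide, top at 18 mm) holding a brown specimen. 0.26 kg, heavier at the grip. Starts flat on the desk. x: towards the dish, z: up.
- dish_spot (a point): Point on the underside of that carrier straight below the dish's centre: 140 mm ahead of the grip's centre along x and 35 mm below it. Axes as for the grip. To end on lens_spot.
- lens_spot (a point): On the fixed white base, right below the lens, 15 mm above the desk. x: slide-in direction, away from the robot. Rails 8 mm high beside x, 80 mm apart, from 50 mm before this point flaring to 106 apart at 285 before. Base starts 290 before; end stop 36 beyond. Lens 76 mm wide, 60 above the base; head 50 mm before to 85 beyond. With the dish 70 to 120 mm before, a carrier clears the lens and lies on the base.
- slide_grip (a point): Centre of the grip of the other carrier, to be left alone: same tray and grip, but its end 172 mm ahead is square and it bears a rectangular glass slide (76 x 26 mm) lying flat, no dish. It lies beside the first on the desk; which is nearer the microscope varies. x: towards the slide, z: up.
Not all that is in view belongs to the job. What is shaped like the part that bears carrier_grip but blue is not meant.

How it is judged:
On the way:
1. the round-ended carrier lies flat on the microscope's base between the rails, its dish still in front of the lens (x of dish_spot in the frame of lens_spot between -0.17 and -0.03 m and y of dish_spot in the frame of lens_spot between -0.025 and 0.025 m and z of dish_spot in the frame of lens_spot below 0.007 m and angle between dish_spot's own z axis and vertical below 0.1 rad), for 0.1 s.
At the end, for the whole second after the job is handed in: The round-ended carrier lies flat on the microscope's base between the rails, in line with them within 10 degrees, its dish below the lens within 14 mm along the rails and 12 mm across; the other carrier is within 30 mm of where it started (x of dish_spot in the frame of lens_spot between -0.014 and 0.014 m and y of dish_spot in the frame of lens_spot between -0.012 and 0.012 m and z of dish_spot in the frame of lens_spot below 0.005 m and angle between the x axis of dish_spot and the x axis of lens_spot, either way round below 0.18 rad and angle between dish_spot's own z axis and vertical below 0.05 rad and distance of slide_grip from where it was at the start of the episode below 0.03 m); the robot touches nothing.
It fails at once if the round-ended carrier is lifted more than 15 mm off the base while its dish is under the lens (z of dish_spot in the frame of lens_spot above 0.015 m and x of dish_spot in the frame of lens_spot between -0.035 and 0.04 m and y of dish_spot in the frame of lens_spot between -0.04 and 0.04 m).
It fails at once if the other carrier is moved more than 30 mm (distance of slide_grip from where it was at the start of the episode above 0.03 m).
It also fails if it takes over 38 s, if anything falls off the work surface, if the arm or the gripper's body presses on something with over 40 N, if the wrist force passes 120 N, or if a joint passes its speed limit or range.

## Working session

There is one attempt and no reset: what is moved stays moved. The work goes in short steps, Python scripts to look and compute and a tool call to move; the robot and the scene stay as the last step left them, time stands still between calls to the robot, and variables do not carry over. Pictures are saved under pics/ and viewed, and the job is handed in when it is done.

Besides the shell and the picture viewer there is one more tool, called after "Call:" in YAML: its name, and indented under it one key for each argument. step_arm: Moves the arm, as the interface text tells. Its arguments: {"type":"object","properties":{"rows":{"type":"array","items":{"type":"array","items":{"type":"array","items":{"type":"number"}}}},"grip_force":{"type":"number"}},"required":["rows"]}

```bash
ls; mkdir -p pics; python3 - <<'E'
from cell import env
import cv2,pickle
s=env.observe();print(s)
d={}
for n in ["scene","side","wrist"]:
    c=env.camera(n);d[n]=c
    cv2.imwrite(f"pics/{n}0.png",c["color"][:,:,::-1]);print(n,c["camera_matrix"].round(1).tolist(),c["cam_to_world"].round(4).tolist(),[k for k in c])
pickle.dump(d,open("c0.pkl","wb"))
E
```

```text
pics
{'time': 0.0, 'qpos': array([ 1.11803522e+00,  1.50982438e-01,  1.43800584e+00, -2.91265964e-05,
        1.55378449e+00, -1.33962538e-01]), 'joint_vel': array([-0.00156993,  0.00106382, -0.00091571,  0.0001151 ,  0.00207746,
        0.0014136 ]), 'joint_efforts': array([-1.48433661e-03, -7.13036799e+01, -5.70904148e+01, -2.46877744e-04,
        8.38205509e-03,  8.10346410e-05]), 'tool_pos': array([0.18012373, 0.54581208, 0.23069002]), 'eef_rot': array([ 2.54540503e+00,  1.84033996e+00, -1.61190629e-03]), 'contact_force': array([-0.75787545, -0.59152073, -0.43374188]), 'moment': array([-0.00334713, -0.06051854, -0.01317042]), 'width': 0.08550595005630385}
scene [[444.8, 0.0, 281.3], [0.0, 444.8, 199.0], [0.0, 0.0, 1.0]] [[0.7163, -0.5824, 0.3844, 0.906], [0.6978, 0.5972, -0.3955, -0.6062], [0.0008, 0.5516, 0.8341, 0.8668], [0.0, 0.0, 0.0, 1.0]] ['color', 'camera_matrix', 'cam_to_world']
side [[387.6, 0.0, 274.7], [0.0, 387.6, 217.1], [0.0, 0.0, 1.0]] [[0.885, 0.2397, -0.3991, 0.201], [-0.4652, 0.4855, -0.7402, -0.8591], [0.0163, 0.8408, 0.5412, 0.5186], [0.0, 0.0, 0.0, 1.0]] ['color', 'camera_matrix', 'cam_to_world']
wrist [[333.0, 0.0, 282.6], [0.0, 333.0, 207.8], [0.0, 0.0, 1.0]] [[0.3132, -0.9165, -0.2489, 0.1178], [0.9497, 0.302, 0.0831, 0.5661], [-0.001, -0.2624, 0.9649, 0.3723], [0.0, 0.0, 0.0, 1.0]] ['color', 'camera_matrix', 'cam_to_world']
```

View pics/scene0.png

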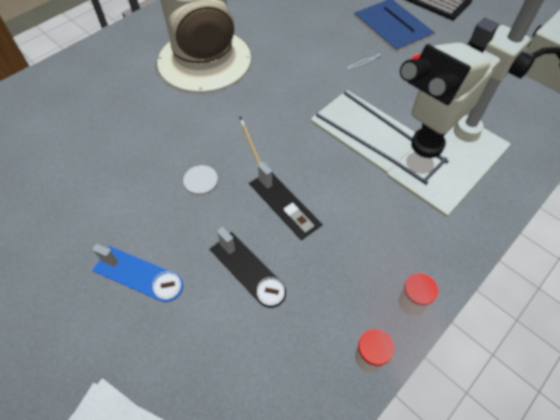

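View pics/side0.png

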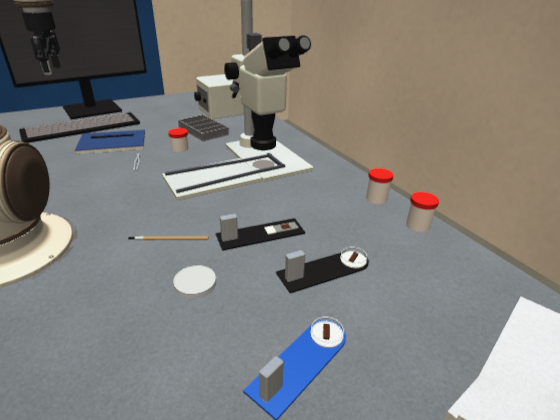

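View pics/wrist0.png

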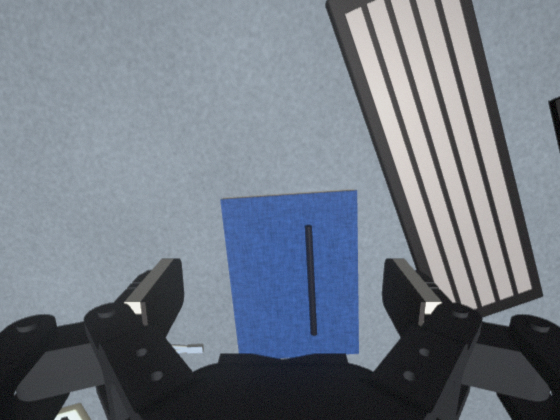

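```bash
python3 - <<'E'
import cv2,numpy as np
a=cv2.imread("pics/scene0.png");b=cv2.imread("pics/side0.png")
cv2.imwrite("pics/z1.png",cv2.resize(a[150:320,195:345],None,fx=4,fy=4,interpolation=cv2.INTER_CUBIC)[:600])
cv2.imwrite("pics/z1.png",cv2.resize(a[155:310,195:335],None,fx=3.8,fy=3.8,interpolation=cv2.INTER_CUBIC))
cv2.imwrite("pics/z2.png",cv2.resize(a[70:220,300:515],None,fx=3.7,fy=3.7,interpolation=cv2.INTER_CUBIC))
cv2.imwrite("pics/z3.png",cv2.resize(b[205:295,205:375],None,fx=4.6,fy=4.6,interpolation=cv2.INTER_CUBIC))
cv2.imwrite("pics/z4.png",cv2.resize(b[110:200,150:320],None,fx=4.6,fy=4.6,interpolation=cv2.INTER_CUBIC))
E
```

```text
(no output)
```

View pics/z1.png

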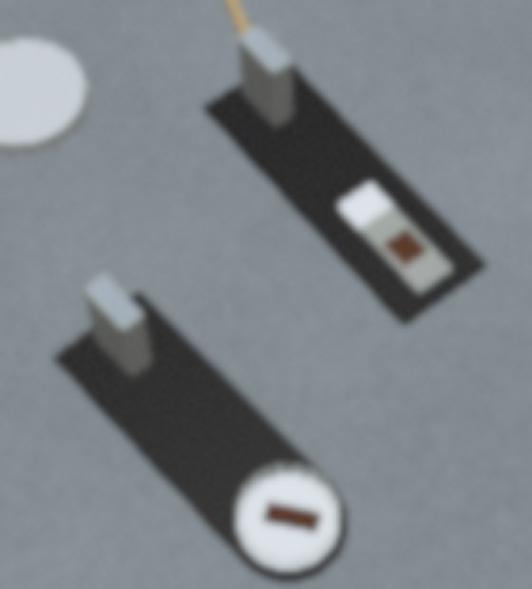

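View pics/z2.png

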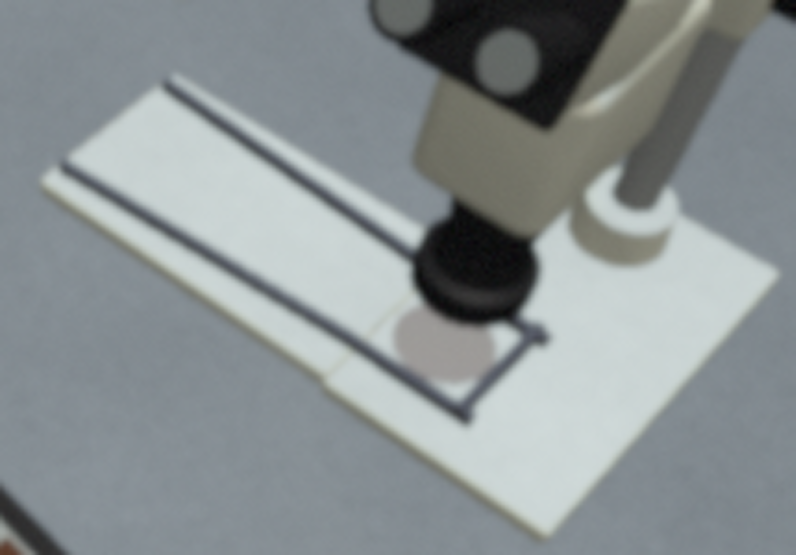

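View pics/z3.png

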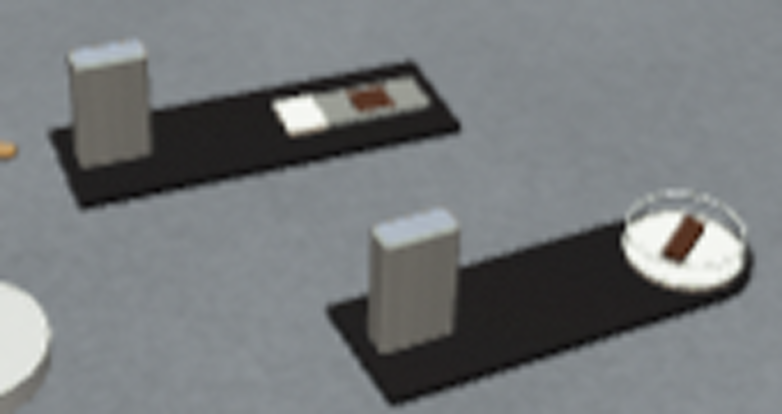

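View pics/z4.png

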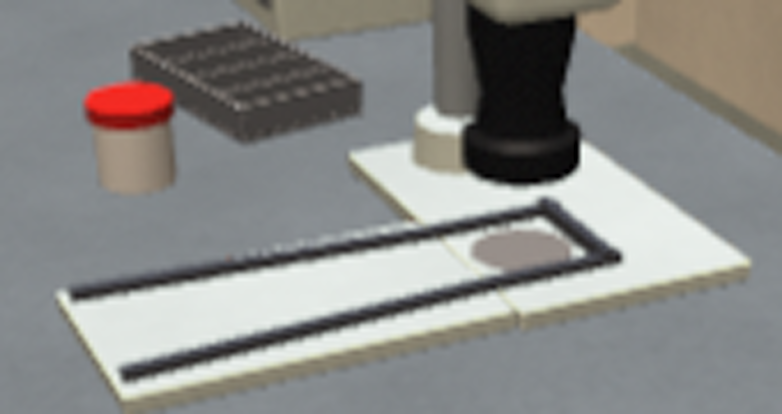

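```bash
cat > h.py <<'E'
import numpy as np,cv2,pickle
from scipy.optimize import least_squares
def proj(c,P):
    T=c["cam_to_world"];K=c["camera_matrix"]
    p=(np.atleast_2d(P)-T[:3,3])@T[:3,:3]
    p=p*[1,-1,-1]
    q=p@K.T
    return q[:,:2]/q[:,2:]
def ray(c,uv,z):
    T=c["cam_to_world"];K=c["camera_matrix"]
    d=np.linalg.inv(K)@[uv[0],uv[1],1]; d=T[:3,:3]@(d*[1,-1,-1])
    o=T[:3,3]; return o+d*(z-o[2])/d[2]
def tw(p,L):
    c,s=np.cos(p[2]),np.sin(p[2]);L=np.atleast_2d(L)
    return np.c_[p[0]+c*L[:,0]-s*L[:,1],p[1]+s*L[:,0]+c*L[:,1],L[:,2]]
def fit(obs,x0,loc=None):
    # obs: (cam, local xyz or func(p), uv)
    def r(p):
        o=[]
        for c,l,uv in obs:
            l=l(p) if callable(l) else l
            o.append(proj(c,tw(p,l))[0]-uv)
        return np.concatenate(o)
    s=least_squares(r,x0,loss='soft_l1')
    return s.x,r(s.x).reshape(-1,2)
E
cat > f.py <<'E'
from h import *
d=pickle.load(open("c0.pkl","rb"));S,D=d["scene"],d["side"]
z1=lambda u,v:np.array([195+(u+.5)/3.8-.5,155+(v+.5)/3.8-.5])
z2=lambda u,v:np.array([300+(u+.5)/3.7-.5,70+(v+.5)/3.7-.5])
z3=lambda u,v:np.array([205+(u+.5)/4.6-.5,205+(v+.5)/4.6-.5])
z4=lambda u,v:np.array([150+(u+.5)/4.6-.5,110+(v+.5)/4.6-.5])
h=.065
car=[(S,[-.025,-.032,.005],z1(57,357)),(S,[-.025,.032,.005],z1(140,293)),
(S,[0,0,h],z1(114,300)),(D,[0,0,h],z3(415,229)),
(D,[-.025,-.032,.003],z3(392,402)),(D,[-.025,.032,.005],z3(330,309)),
(S,[.14,0,.007],z1(288,520)),(D,[.14,0,.007],z3(684,250))]
p,r=fit(car,[.5,-.2,0]);print("carrier",p.round(4),r.round(1).tolist())
sl=[(S,[-.025,-.032,.005],z1(207,106)),(S,[.172,-.032,.005],z1(404,322)),(S,[.172,.032,.005],z1(484,263)),(S,[0,0,h],z1(266,47)),(D,[0,0,h],z3(107,53)),(D,[-.025,-.032,.003],z3(83,206)),(D,[-.025,.032,.005],z3(52,132)),(D,[.172,-.032,.005],z3(460,127)),(D,[.172,.032,.005],z3(412,62))]
q,r=fit(sl,[.5,-.1,0]);print("slide",q.round(4),r.round(1).tolist())
b=.015;t=.023
base=[(S,lambda p:[-.29,-p[3],b],z2(41,182)),(S,lambda p:[-.29,p[3],b],z2(172,74)),
(D,lambda p:[-.29,-p[3],b],z4(122,397)),(D,lambda p:[-.29,p[3],b],z4(60,294)),
(D,[0,0,b],z4(522,251)),
(S,lambda p:[-.285,-.053-p[4],t],z2(65,163)),(S,lambda p:[-.285,.053+p[4],t],z2(168,84)),
(D,lambda p:[-.285,-.053-p[4],t],z4(122,372)),(D,lambda p:[-.285,.053+p[4],t],z4(72,293)),
(S,lambda p:[.036+p[4],-.040-p[4],t],z2(466,409)),(S,lambda p:[.036+p[4],.04+p[4],t],z2(540,333)),
(D,lambda p:[.036+p[4],-.04-p[4],t],z4(615,255)),(D,lambda p:[.036+p[4],.04+p[4],t],z4(546,206)),
]
l,r=fit(base,[.6,.3,0,.07,.004]);print("lens",l.round(4),r.round(1).tolist())
print(z2(445,343),proj(S,tw(l,[0,0,b])))
E
python3 f.py
```

```text
carrier [ 0.512  -0.3685 -0.0518] [[-1.2, -0.2], [-0.1, -0.9], [-0.3, -0.1], [0.8, -1.0], [0.4, 0.2], [-0.4, -0.8], [0.1, 0.1], [0.3, -0.3]]
slide [ 0.4474 -0.19   -0.1298] [[-1.1, -0.4], [-0.1, 0.2], [0.8, 0.1], [-0.4, -0.3], [0.4, -0.2], [-0.5, 0.2], [-0.5, -0.6], [0.7, -0.3], [0.4, -0.4]]
lens [0.6814 0.1091 0.0108 0.0733 0.004 ] [[0.1, -0.7], [0.2, 0.1], [1.1, -0.1], [-0.2, -0.2], [0.6, -0.2], [-0.6, -0.0], [-0.7, -0.9], [0.8, -0.5], [0.1, -0.6], [-0.6, 0.4], [-0.1, -0.4], [-1.0, -0.4], [0.4, -0.4]]
[419.90540541 162.33783784] [[420.34996682 162.68530171]]
```

```bash
cat >> h.py <<'E'
from scipy.spatial.transform import Rotation as Ro
def Rt(yaw,s):
    x=s*np.array([-np.sin(yaw),np.cos(yaw),0]);z=np.array([0,0,-1.]);return np.c_[x,np.cross(z,x),z]
def delta(pos,R0,tp,R1):
    return np.degrees(Ro.from_matrix(R0.T@R1).as_rotvec()).round(2), (R0.T@(np.array(tp)-pos)).round(4)
E
python3 - <<'E'
from h import *
from cell import env
s=env.observe();R0=Ro.from_rotvec(s["eef_rot"]).as_matrix();print(R0.round(3))
d=pickle.load(open("c0.pkl","rb"))
print("cam in tool",R0.T@(d["wrist"]["cam_to_world"][:3,3]-s["tool_pos"]))
for sg in (1,-1):
    print(sg,delta(s["tool_pos"],R0,[.512,-.3685,.22],Rt(-.0518,sg)))
E
```

```text
[[ 0.313  0.95  -0.   ]
 [ 0.95  -0.313 -0.001]
 [-0.001 -0.    -1.   ]]
cam in tool [-0.00046067 -0.06556102 -0.14146816]
1 (array([ -0.02,   0.05, -15.3 ]), array([-0.7642,  0.6017,  0.0115]))
-1 (array([8.000e-02, 2.000e-02, 1.647e+02]), array([-0.7642,  0.6017,  0.0115]))
```

```bash
python3 - <<'E'
from h import *
d=pickle.load(open("c0.pkl","rb"));S,D=d["scene"],d["side"]
def tri(a,b):
    f=lambda X:np.r_[proj(S,X)[0]-a,proj(D,X)[0]-b]
    r=least_squares(f,[.6,.1,.3]);return r.x.round(3),abs(r.fun).max().round(1)
for a in [(408,70),(437,87)]:
    for b in [(284,53),(305,44)]: print(a,b,tri(a,b))
E
```

```text
(408, 70) (284, 53) (array([ 0.65 , -0.04 ,  0.364]), np.float64(3.3))
(408, 70) (305, 44) (array([ 0.671, -0.08 ,  0.394]), np.float64(6.9))
(437, 87) (284, 53) (array([ 0.689, -0.001,  0.341]), np.float64(3.4))
(437, 87) (305, 44) (array([ 0.708, -0.047,  0.374]), np.float64(0.3))
```

Call:
step_arm:
  rows:
    - [[0,0,-15.3,-0.764,0.602,0.02,0],[0,0,-15.3,-0.764,0.602,0.02,0],[0,0,-15.3,-0.764,0.602,0.02,0],[0,0,-15.3,-0.764,0.602,0.02,0],[0,0,-15.3,-0.764,0.602,0.02,0],[0,0,-15.3,-0.764,0.602,0.02,0],[0,0,-15.3,-0.764,0.602,0.02,0],[0,0,-15.3,-0.764,0.602,0.02,0],[0,0,-15.3,-0.764,0.602,0.02,0],[0,0,-15.3,-0.764,0.602,0.02,0],[0,0,-15.3,-0.764,0.602,0.02,0],[0,0,-15.3,-0.764,0.602,0.02,0]]

```text
time: 1.35
tool_pos: [0.3821, -0.0102, 0.2194]
eef_rot: [2.278, 2.163, 0.001]
contact_force: [1.1, 0.8, 0.1]
width: 0.0853
```

```bash
cat > n.py <<'E'
from h import *
from cell import env
import sys
a=[float(v) for v in sys.argv[1:5]]
s=env.observe();R0=Ro.from_rotvec(s["eef_rot"]).as_matrix()
print(s["time"],s["tool_pos"].round(4),"yaw",np.arctan2(-R0[0,0],R0[1,0]).round(4),"w",s["width"],s["contact_force"].round(1))
print(delta(s["tool_pos"],R0,a[:3],Rt(a[3],1)))
E
python3 n.py .512 -.3685 .21 -.0518
```

```text
1.35 [ 0.3821 -0.0102  0.2194] yaw -0.0519 w 0.08531357213936998 [1.1 0.8 0.1]
(array([ 0.04,  0.01, -0.01]), array([-0.3511,  0.1483,  0.0095]))
```

Call:
step_arm:
  rows:
    - [[0,0,0,-0.351,0.148,0.01,0],[0,0,0,-0.351,0.148,0.01,0],[0,0,0,-0.351,0.148,0.01,0],[0,0,0,-0.351,0.148,0.01,0],[0,0,0,-0.351,0.148,0.01,0],[0,0,0,-0.351,0.148,0.01,0],[0,0,0,-0.351,0.148,0.01,0],[0,0,0,-0.351,0.148,0.01,0],[0,0,0,-0.351,0.148,0.01,0],[0,0,0,-0.351,0.148,0.01,0],[0,0,0,-0.351,0.148,0.01,0]]

```text
time: 2.45
tool_pos: [0.5115, -0.3654, 0.2093]
eef_rot: [-2.278, -2.164, 0.0]
contact_force: [0.3, -0.0, 0.3]
width: 0.0854
```

```bash
python3 n.py .512 -.3685 .12 -.0518; python3 - <<'E'
from h import *
from cell import env
c=env.camera("wrist");cv2.imwrite("pics/w1.png",cv2.resize(c["color"][:,:,::-1],None,fx=1.4,fy=1.4));pickle.dump(c,open("c1.pkl","wb"))
p=[.512,-.3685,-.0518]
for l in ([0,0,.065],[-.025,.032,.005],[-.025,-.032,.005],[.14,0,.007]): print(proj(c,tw(p,l))*1.4)
E
```

```text
2.45 [ 0.5115 -0.3654  0.2093] yaw -0.0513 w 0.08542624605313276 [ 0.3 -0.   0.3]
(array([-0.01, -0.01,  0.03]), array([-0.0031,  0.0006,  0.0893]))
[[391.75130056 273.35673984]]
[[435.65485251 222.07026289]]
[[349.07284265 222.00103079]]
[[392.55849989 422.35973494]]
```

View pics/w1.png

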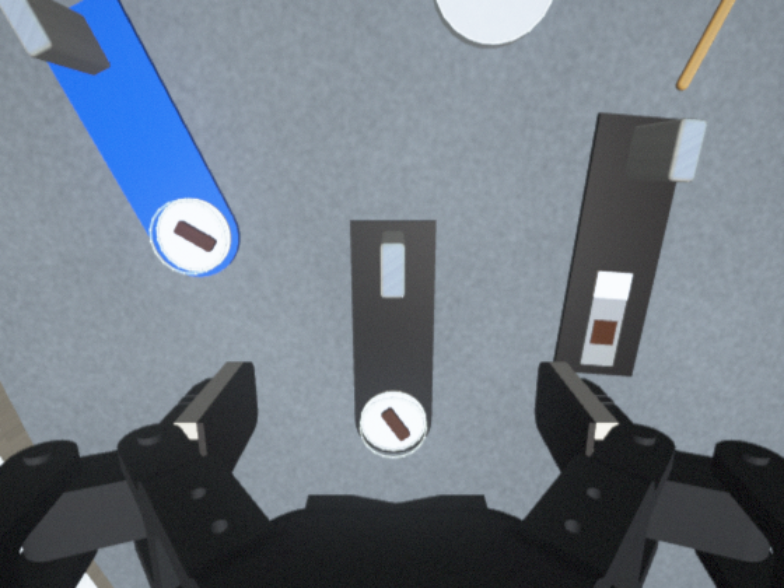

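The wrist view shows three carriers: blue (195,235), a black one with a glass slide (610,310), and a black one with a round dish (394,423) and its grip at (392,270). The last is the target, since it is black, round-ended and carries the dish. Its position is within 3 px of the fit, so I'm descending.

Call:
step_arm:
  rows:
    - [[0,0,0,-0.002,0,0.04,0],[0,0,0,-0.002,0,0.08,0],[0,0,0,-0.002,0,0.12,0],[0,0,0,-0.002,0,0.15,0],[0,0,0,-0.002,0,0.17,0],[0,0,0,-0.002,0,0.185,0],[0,0,0,-0.002,0,0.189,0],[0,0,0,-0.002,0,0.189,0],[0,0,0,-0.002,0,0.189,0]]

```text
time: 3.4
tool_pos: [0.5121, -0.3686, 0.0216]
eef_rot: [2.277, 2.162, 0.0]
contact_force: [0.5, -0.0, -0.3]
width: 0.0853
```

```bash
python3 n.py .512 -.3685 .02 -.0518; python3 - <<'E'
from h import *
from cell import env
c=env.camera("side");cv2.imwrite("pics/s1.png",cv2.resize(c["color"][180:330,180:400,::-1],None,fx=3.5,fy=3.5))
E
```

```text
3.4 [ 0.5121 -0.3686  0.0216] yaw -0.0516 w 0.0853257866971471 [ 0.5 -0.  -0.3]
(array([0.08, 0.07, 0.01]), array([ 0.0001, -0.0001,  0.0016]))
```

View pics/s1.png

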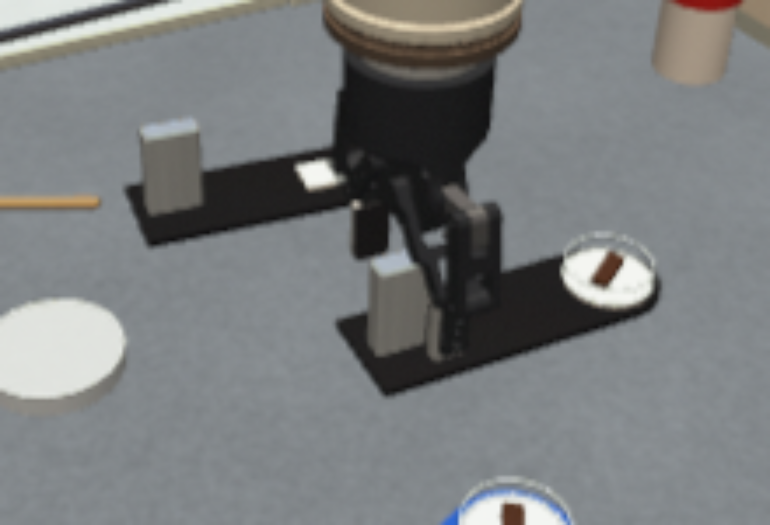

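The jaws straddle the grip at (395,300), so I'm closing them.

Call:
step_arm:
  rows:
    - [[0,0,0,0,0,0,0.5],[0,0,0,0,0,0,0.7],[0,0,0,0,0,0,1],[0,0,0,0,0,0,1],[0,0,0,0,0,0,1],[0,0,0,0,0,0,1],[0,0,0,0,0,0,1],[0,0,0,0,0,0,1],[0,0,0,0,0,0,1]]
  grip_force: 60

```text
time: 4.35
tool_pos: [0.5116, -0.3684, 0.0204]
eef_rot: [2.278, 2.163, -0.0]
contact_force: [-1.1, 0.2, 4.0]
width: 0.0154
```

Call:
step_arm:
  rows:
    - [[0,0,0,0,0,-0.01,1],[0,0,0,0,0,-0.03,1],[0,0,0,0,0,-0.06,1],[0,0,0,0,0,-0.09,1],[0,0,0,0,0,-0.12,1],[0,0,0,0,0,-0.13,1],[0,0,0,0,0,-0.13,1],[0,0,0,0,0,-0.13,1]]

```text
time: 5.15
tool_pos: [0.5112, -0.3679, 0.1488]
eef_rot: [-2.277, -2.162, 0.0]
contact_force: [0.8, -0.5, -2.5]
width: 0.0154
```

```bash
cat > snap.py <<'E'
from h import *
from cell import env
import sys
n=sys.argv[1]; d={}
for k in ("scene","side"):
    c=env.camera(k);d[k]=c;cv2.imwrite(f"pics/{n}_{k}.png",cv2.resize(c["color"][:,:,::-1],None,fx=1.4,fy=1.4))
pickle.dump(d,open(f"{n}.pkl","wb"))
E
python3 snap.py lift; python3 n.py .431 .1064 .15 .0108
```

```text
5.25 [ 0.5111 -0.3678  0.1484] yaw -0.0518 w 0.014855174355407886 [-0.4 -0.1 -2.2]
(array([-0.12, -0.1 , -3.59]), array([ 0.4694, -0.1045, -0.0006]))
```

View pics/lift_side.png

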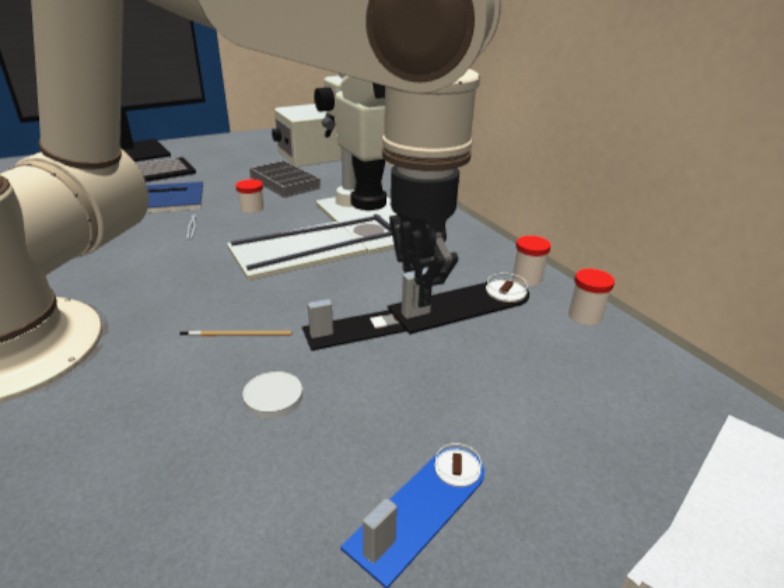

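The carrier at (460,300) is held level and clear of the other one. Next I carry it over the base, pulling back first.

Call:
step_arm:
  rows:
    - [[0,0,-0.5,0.02,-0.03,0,1],[0,0,-1,0.05,-0.06,0,1],[0,0,-1.5,0.08,-0.09,0,1],[0,0,-2,0.12,-0.104,0,1],[0,0,-2.5,0.16,-0.104,0,1],[0,0,-3,0.2,-0.104,0,1],[0,0,-3.6,0.24,-0.104,0,1],[0,0,-3.6,0.28,-0.104,0,1],[0,0,-3.6,0.32,-0.104,0,1],[0,0,-3.6,0.36,-0.104,0,1],[0,0,-3.6,0.4,-0.104,0,1],[0,0,-3.6,0.43,-0.104,0,1]]

```text
time: 6.45
tool_pos: [0.4293, 0.0687, 0.1493]
eef_rot: [-2.207, -2.234, 0.001]
contact_force: [0.1, 0.0, -2.5]
width: 0.0156
```

```bash
python3 n.py .431 .1064 .12 .0108
```

```text
6.45 [0.4293 0.0687 0.1493] yaw 0.0119 w 0.015562775326137486 [ 0.1  0.  -2.5]
(array([-0.08, -0.01,  0.06]), array([0.0377, 0.0022, 0.0293]))
```

Call:
step_arm:
  rows:
    - [[0,0,0,0.02,0.001,0.01,1],[0,0,0,0.037,0.002,0.03,1],[0,0,0,0.037,0.002,0.06,1],[0,0,0,0.037,0.002,0.08,1],[0,0,0,0.037,0.002,0.08,1],[0,0,0,0.037,0.002,0.08,1]]

```text
time: 7.05
tool_pos: [0.4313, 0.1035, 0.0702]
eef_rot: [-2.209, -2.233, 0.002]
contact_force: [0.2, -0.7, -1.7]
width: 0.0154
```

```bash
python3 n.py .431 .1064 .036 .0108;python3 snap.py pre
```

```text
7.05 [0.4313 0.1035 0.0702] yaw 0.0109 w 0.015367739829978634 [ 0.2 -0.7 -1.7]
(array([-0.07,  0.01,  0.01]), array([ 0.0029, -0.0003,  0.0342]))
```

View pics/pre_side.png

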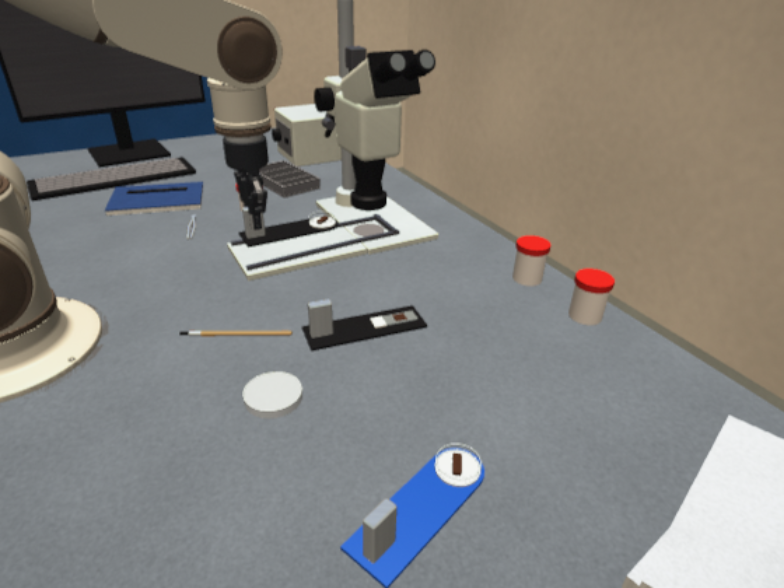

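View pics/pre_scene.png

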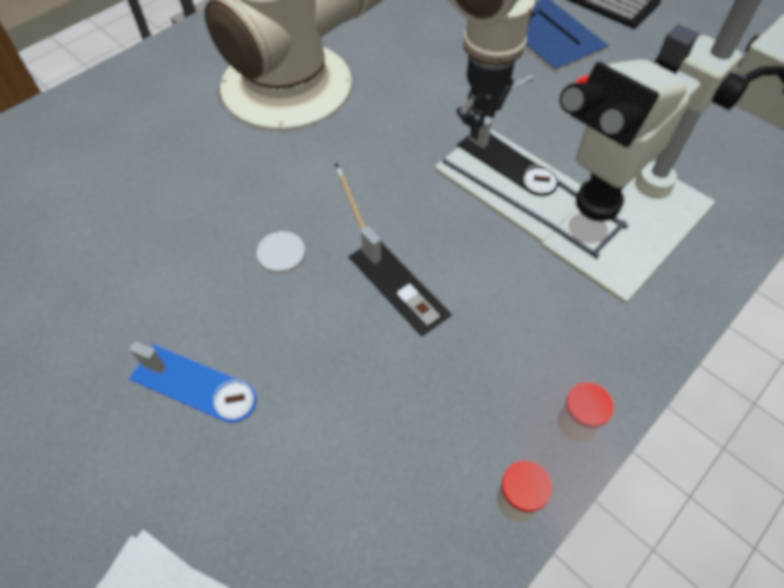

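Both views show the carrier over the base between the rails: side view grip (255,220) and dish (322,220), scene view dish (540,180), short of the lens. Lowering.

Call:
step_arm:
  rows:
    - [[0,0,0,0.001,0,0.01,1],[0,0,0,0.001,0,0.02,1],[0,0,0,0.001,0,0.026,1],[0,0,0,0.001,0,0.029,1],[0,0,0,0.001,0,0.03,1],[0,0,0,0.001,0,0.03,1]]

```text
time: 7.75
tool_pos: [0.4316, 0.1045, 0.0402]
eef_rot: [-2.209, -2.234, 0.0]
contact_force: [0.8, 0.3, -1.9]
width: 0.0153
```

```bash
python3 n.py .431 .1064 .0355 .0108
```

```text
7.75 [0.4316 0.1045 0.0402] yaw 0.011 w 0.015310337250883946 [ 0.8  0.3 -1.9]
(array([-0.01,  0.01,  0.01]), array([ 0.0019, -0.0005,  0.0047]))
```

Call:
step_arm:
  rows:
    - [[0,0,0,0.002,0,0.002,1],[0,0,0,0.002,0,0.004,1],[0,0,0,0.002,0,0.005,1],[0,0,0,0.002,0,0.005,1]]

```text
time: 8.15
tool_pos: [0.4315, 0.1066, 0.0353]
eef_rot: [2.209, 2.234, 0.0]
contact_force: [-1.4, 0.8, 2.5]
width: 0.0155
```

```bash
python3 n.py .431 .1064 .0355 .0108; python3 snap.py down; python3 - <<'E'
import cv2
a=cv2.imread("pics/down_scene.png");b=cv2.imread("pics/down_side.png")
cv2.imwrite("pics/dz.png",cv2.hconcat([cv2.resize(a[90:290,430:630],None,fx=2,fy=2),cv2.resize(b[130:290,220:380],None,fx=2.5,fy=2.5)]))
E
```

```text
8.15 [0.4315 0.1066 0.0353] yaw 0.0112 w 0.015467395265590086 [-1.4  0.8  2.5]
(array([0.  , 0.  , 0.02]), array([-0.0002, -0.0005, -0.0002]))
```

View pics/dz.png

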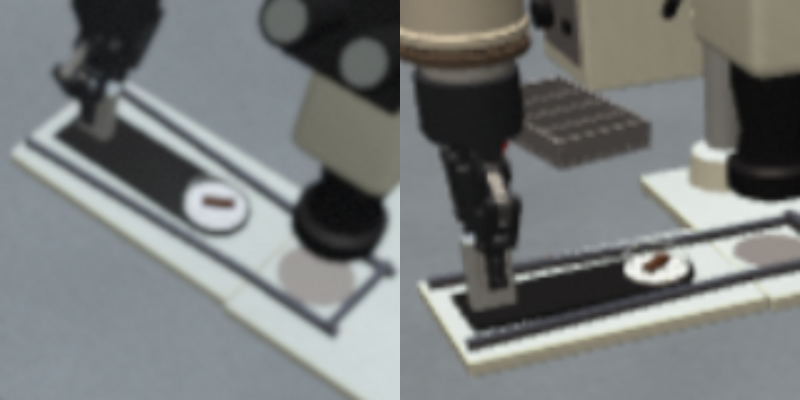

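The carrier lies flat on the base between the rails with its dish (left panel 215,205) before the lens. Now sliding it in.

Call:
step_arm:
  rows:
    - [[0,0,0,0,0.005,0,1],[0,0,0,0,0.015,0,1],[0,0,0,0,0.025,0,1],[0,0,0,0,0.035,0,1],[0,0,0,0,0.045,0,1],[0,0,0,0,0.055,0,1],[0,0,0,0,0.065,0,1],[0,0,0,0,0.075,0,1],[0,0,0,0,0.085,0,1],[0,0,0,0,0.095,0,1],[0,0,0,0,0.095,0,1]]

```text
time: 9.35
tool_pos: [0.5284, 0.1075, 0.0354]
eef_rot: [2.208, 2.233, 0.002]
contact_force: [1.4, 0.0, 1.2]
width: 0.0154
```

```bash
python3 n.py .5414 .1076 .0355 .0108; python3 snap.py mid; python3 - <<'E'
import cv2
a=cv2.imread("pics/mid_scene.png");b=cv2.imread("pics/mid_side.png")
cv2.imwrite("pics/mz.png",cv2.hconcat([cv2.resize(a[90:290,480:680],None,fx=2,fy=2),cv2.resize(b[130:290,260:420],None,fx=2.5,fy=2.5)]))
E
```

```text
9.35 [0.5284 0.1075 0.0354] yaw 0.0108 w 0.015406407560727111 [1.4 0.  1.2]
(array([0.09, 0.01, 0.  ]), array([-0.    ,  0.013 , -0.0001]))
```

View pics/mz.png

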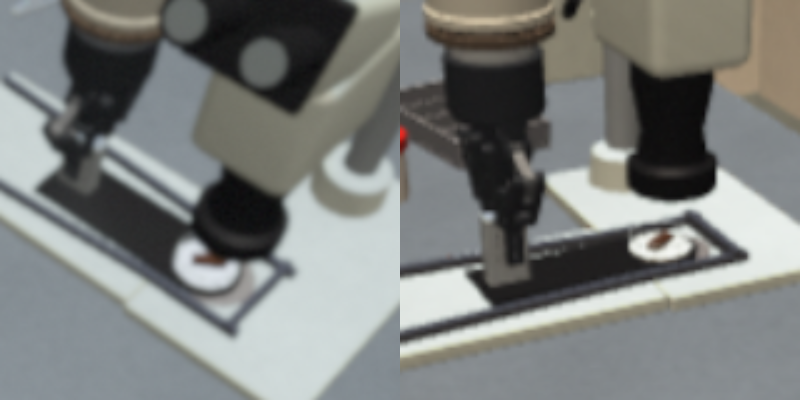

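The dish (left 205,262) is entering under the lens. I'm creeping towards the stop and watching the force.

Call:
step_arm:
  rows:
    - [[0,0,0,0,0.004,0,1],[0,0,0,0,0.008,0,1],[0,0,0,0,0.011,0,1],[0,0,0,0,0.013,0,1],[0,0,0,0,0.015,0,1],[0,0,0,0,0.016,0,1],[0,0,0,0,0.016,0,1]]

```text
time: 10.15
tool_pos: [0.5421, 0.1078, 0.0354]
eef_rot: [-2.209, -2.233, 0.001]
contact_force: [-5.4, -0.6, 10.5]
width: 0.0156
```

```bash
python3 n.py .5414 .1076 .0355 .0108
```

```text
10.15 [0.5421 0.1078 0.0354] yaw 0.0111 w 0.01558037232386891 [-5.4 -0.6 10.5]
(array([-0.04,  0.01,  0.02]), array([-0.0002, -0.0007, -0.0001]))
```

Call:
step_arm:
  rows:
    - [[0,0,0,0,0.001,0,1],[0,0,0,0,0.002,0,1],[0,0,0,0,0.002,0,1]]

```text
time: 10.45
tool_pos: [0.544, 0.1079, 0.0354]
eef_rot: [-2.208, -2.233, 0.001]
contact_force: [-6.4, -0.0, 10.1]
width: 0.0153
```

```bash
python3 n.py .5414 .1076 .0355 .0108; python3 snap.py home; python3 - <<'E'
import cv2
a=cv2.imread("pics/home_scene.png");b=cv2.imread("pics/home_side.png")
cv2.imwrite("pics/hz.png",cv2.hconcat([cv2.resize(a[140:273,520:653],None,fx=3,fy=3),cv2.resize(b[150:283,300:433],None,fx=3,fy=3)]))
E
```

```text
10.45 [0.544  0.1079 0.0354] yaw 0.0112 w 0.015316652361507019 [-6.4 -0.  10.1]
(array([-0.06,  0.  ,  0.02]), array([-0.0002, -0.0026, -0.0001]))
```

View pics/hz.png

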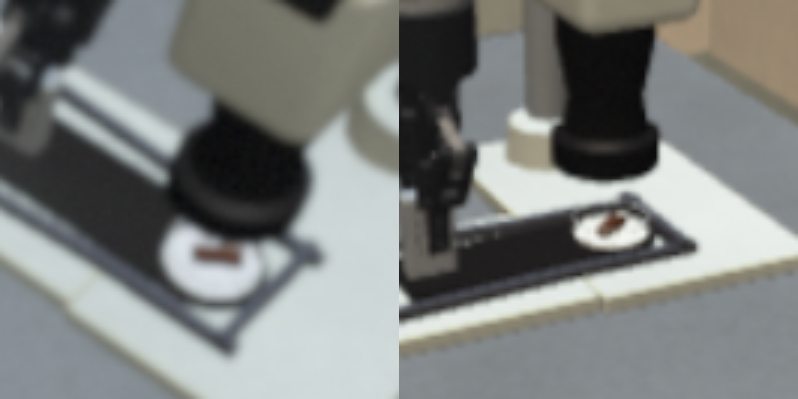

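There is still a small gap between the rounded end (side crop ~655,235) and the stop, and the force looks like friction only. A few more millimetres.

Call:
step_arm:
  rows:
    - [[0,0,0,0,0.001,0,1],[0,0,0,0,0.002,0,1],[0,0,0,0,0.002,0,1]]

```text
time: 10.85
tool_pos: [0.5442, 0.1079, 0.0353]
eef_rot: [-2.206, -2.232, 0.006]
contact_force: [-26.4, -1.4, 23.3]
width: 0.0153
```

Call:
step_arm:
  rows:
    - [[0,0,0,0,0.001,0,1],[0,0,0,0,0.002,0,1],[0,0,0,0,0.002,0,1]]

```text
time: 11.15
tool_pos: [0.5444, 0.1079, 0.0353]
eef_rot: [-2.204, -2.23, 0.011]
contact_force: [-44.0, -2.7, 35.2]
width: 0.015
```

```bash
python3 n.py .5414 .1076 .0355 .0108; python3 snap.py home2; python3 - <<'E'
import cv2
a=cv2.imread("pics/home2_scene.png");b=cv2.imread("pics/home2_side.png")
cv2.imwrite("pics/hz2.png",cv2.hconcat([cv2.resize(a[140:273,520:653],None,fx=3,fy=3),cv2.resize(b[150:283,300:433],None,fx=3,fy=3)]))
E
```

```text
11.15 [0.5444 0.1079 0.0353] yaw 0.0117 w 0.01503451062351099 [-44.   -2.7  35.2]
(array([-0.51,  0.03,  0.05]), array([-0.0003, -0.003 , -0.0002]))
```

View pics/hz2.png

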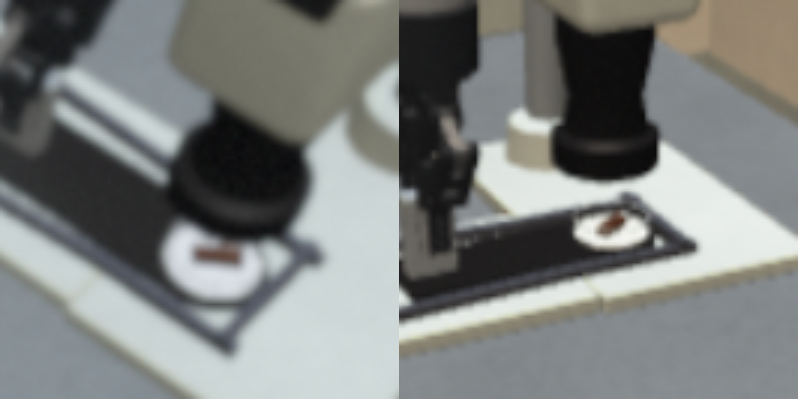

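The position stopped at x = 0.544 while the force rose to 44 N, so the carrier is home. I'm relaxing the push and then opening.

Call:
step_arm:
  rows:
    - [[0,0,0,0,-0.002,0,1],[0,0,0,0,-0.0037,0,1],[0,0,0,0,-0.0037,0,1],[0,0,0,0,-0.0037,0,1]]

```text
time: 11.65
tool_pos: [0.5441, 0.1079, 0.0353]
eef_rot: [-2.208, -2.233, 0.001]
contact_force: [-6.0, 0.5, 10.0]
width: 0.0149
```

Call:
step_arm:
  rows:
    - [[0,0,0,0,0,0,0.7],[0,0,0,0,0,0,0.5],[0,0,0,0,0,0,0.3],[0,0,0,0,0,0,0.2],[0,0,0,0,0,0,0.2],[0,0,0,0,0,0,0.2]]
  grip_force: 20

```text
time: 12.25
tool_pos: [0.5448, 0.1078, 0.0352]
eef_rot: [-2.209, -2.234, 0.0]
contact_force: [0.2, 0.5, 0.6]
width: 0.0683
```

Call:
step_arm:
  rows:
    - [[0,0,0,0,0,-0.02,0.2],[0,0,0,0,0,-0.04,0.2],[0,0,0,0,0,-0.06,0.2],[0,0,0,0,0,-0.09,0.2],[0,0,0,0,-0.02,-0.12,0.2],[0,0,0,0,-0.06,-0.14,0.2],[0,0,0,0,-0.1,-0.14,0.2],[0,0,0,0,-0.14,-0.14,0.2],[0,0,0,0,-0.14,-0.14,0.2],[0,0,0,0,-0.14,-0.14,0.2]]

```text
time: 13.25
tool_pos: [0.4048, 0.1063, 0.1758]
eef_rot: [2.208, 2.233, 0.002]
contact_force: [-0.4, -0.1, 0.5]
width: 0.0681
```

```bash
python3 n.py .5414 .1076 .0355 .0108; python3 snap.py end; python3 - <<'E'
import cv2
a=cv2.imread("pics/end_scene.png");b=cv2.imread("pics/end_side.png")
cv2.imwrite("pics/ez.png",cv2.hconcat([cv2.resize(a[90:290,440:640],None,fx=2,fy=2),cv2.resize(b[140:290,280:430],None,fx=400/150,fy=400/150)]))
E
```

```text
13.25 [0.4048 0.1063 0.1758] yaw 0.0113 w 0.0681409212588257 [-0.4 -0.1  0.5]
(array([0.1 , 0.  , 0.03]), array([-0.0003,  0.1364,  0.1405]))
```

View pics/ez.png

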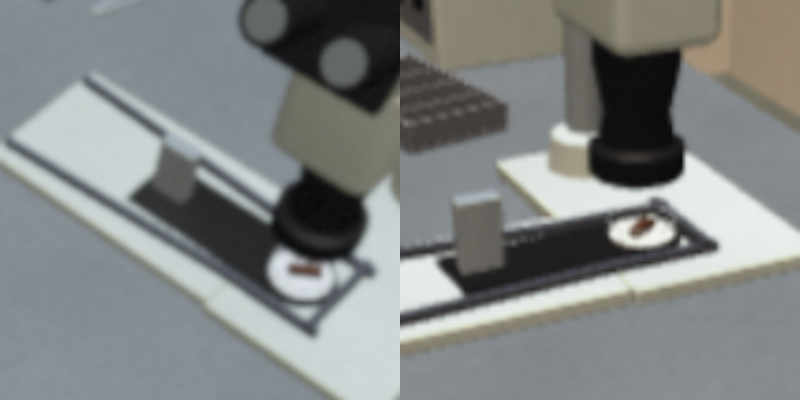

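View pics/end_side.png

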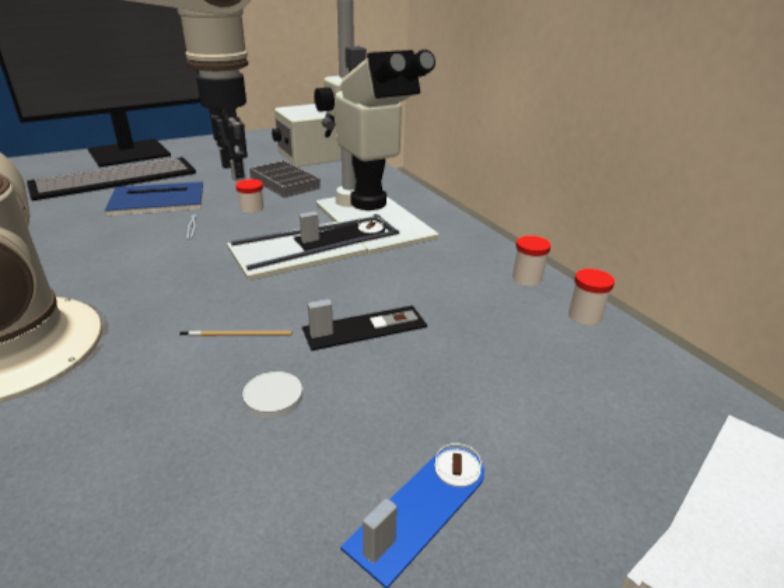

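```bash
python3 - <<'E'
from h import *
d=pickle.load(open("end.pkl","rb"));S,D=d["scene"],d["side"]
a=lambda u,v:np.array([(440+u/2)/1.4,(90+v/2)/1.4]);b=lambda u,v:np.array([(280+(u-400)*.375)/1.4,(140+v*.375)/1.4])
o=[(S,[0,0,.08],a(180,143)),(D,[0,0,.08],b(475,198)),(D,[.14,0,.022],b(642,232)),(S,[-.025,-.032,.02],a(132,198)),(D,[-.025,-.032,.018],b(464,293))]
p,r=fit(o,[.54,.1,0]);print(p.round(4),r.round(1).tolist())
l=[.6814,.1091,.0108];e=tw(p,[.14,0,0])[0,:2]-l[:2];print("dish-lens",e.round(4))
env=__import__("cell").env;print(env.observe()["time"]);env.sign_off()
E
```

```text
[0.5439 0.1057 0.0119] [[0.5, 0.2], [0.3, -0.7], [-0.1, -0.2], [-2.4, -0.9], [0.5, 0.1]]
dish-lens [ 0.0025 -0.0017]
13.35
the job is handed in; nothing more can be done
```

The round-dish carrier is under the lens, home at the end stop and released, and I handed the job in at 13.35 s. `sign_off` reported no verdict, so I can't confirm it was accepted.

I gripped the carrier, carried it over the other one, and set it flat between the rails with the dish about 110 mm in front of the lens. I then slid it in until it stopped at x = 0.544 m. The force rose to about 44 N in that final push; I relaxed it before opening and backing the arm away.

- **Dish position:** the final camera fit puts the dish 2.5 mm past the lens spot and 1.7 mm to one side, in line with the rails to about 0.1 degrees. One tray corner disagreed with that fit by 2.4 px; the other points agreed to within 1 px.
- **Other carrier:** it looks unmoved in the pictures; I did not measure it again after the move.
- **Robot contact:** the gripper is open and clear, with wrist force near zero.

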